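# Pack the pin pots and hold the caddy's telescopic handle drawn

### The arm

A 6-joint arm with a two-finger parallel gripper is mounted at the origin on the work surface. World frame = base frame: x ahead of the robot, y to its left, z up, the work surface at z = 0. Lengths are in m, angles in rad, forces in N, time in s.
With the tool pointing down it reaches from about 0.35 to 0.775 m from the base axis. Payload 5.5 kg.
Tool frame: the origin (TCP) lies where the fingers leave the gripper's body, on its centre line; the fingertips stand env.tip_reach ahead of it and the grasp point (between the pads) lies 54 mm ahead of it (env.tip_reach is the distance from the TCP to the fingertips, in m); z points along the fingers, y is the line along which they close (so a half turn about z gives the same grasp; the last joint's range is limited). The gripper opens to 85 mm and grips with 20 to 120 N. Pads are 22 mm wide; open, the fingers measure 114 mm over their backs; the gripper's body (76 mm by 85 mm) begins 54 mm behind the grasp point. The pads swing forward as they close: fully open they stand 13 mm farther back than shut.
Start: joints at [-1.34, 0.313, 0.046, 1.304, 0, 1.431], TCP at [0.208, -0.536, 0.304] pointing down, gripper open.
Joint ranges: [-2.76, 2.76], [-0.86, 1.69], [-1.03, 1.26], [-2.2, 2.34], [-1.47, 1.5], [-3.14, 3.14]. Speed limits (rad/s): [2.57, 2.57, 3.14, 3.14, 3.14, 3.14].

### API

Orientations are given as a unit quaternion [w, x, y, z].
In Python, from workcell import status, optics, hand_in, env gives the robot as it stands.
- The arm moves only by the shell command python3 -m handwheel 'ROWS' [FORCE]. ROWS is a JSON object whose one key "deltas" holds a list of rows, each a list of 5 numbers: the opening, from -1 (shut) to 1 (fully open), then the shift along the tool's x, y, z in units of 40 mm (1.0 is 40 mm), then the turn about the tool's z in units of 10 degrees (1.0 is 10 degrees). In form: {"deltas": [[jaw, x, y, z, roll], ...]}. A call has 1 to 20 rows; each row shifts and turns the commanded pose from where the row before left it, along the tool's axes as they then stand; what a row does not reach is not made up. A row lasts 1/8 s, in which the tool goes at most 62.5 mm and 10.7 degrees, less where a joint would pass 70% of its speed; a pose out of reach is approached as far as the arm can. A call is refused whole if a number of a shift passes 1 or a number of a turn 1, either way. A call with a gripper value outside its range is refused whole. The fingers move at their own pace and stop on an object; FORCE is the grip in N (left out, the last holds). Time passes only in rows, so rows that do not move let the fingers close. It gives the time, the measured TCP pose, the force, the opening and the grip force at its end, in the units of the state.
- status.get_state(): the state, without advancing time (a new reading comes with each control period).
- optics.read_camera(name): name is "scene" or "top" or "wrist"; returns a dict with "frame" (420x560x3 uint8, red, green, blue), "depth" (420x560 float32, m along the optical axis (not along the pixel's ray), 0 where there is no reading), "vfov" (degrees; the focal length in pixels is half the picture's height over the tangent of half this angle, whatever the lens; pixels are square), "cx", "cy" (the principal point, pixels), "origin" and "attitude" of the camera in the world. Camera axes: x right, y down, z forward; pixel columns grow to the right and rows downward; lengths in m; the calibration is good to about 2 mm. A picture is of the moment at which its call begins.
- hand_in(): hands the job in; it is judged then, once.
The state is a dict: "clock": time; "joint_pos": joint angles; "qvel": joint speeds; "tau": joint torques, N m; "tcp_pos": TCP position; "orientation": TCP orientation; "wrist_force": force on the tool from outside, world axes, zero at the start; "ft_torque": the same for the moment, N m; "finger_gap": finger opening in m; "grip_force": force on a finger pad.
Only numpy, scipy, OpenCV 4.12 (cv2) and the standard library are available. Lean on these libraries where they do the work, as an engineer would, in place of code of your own. Each camera call takes 0.05 s, during which the arm holds its last target. There are 200 camera calls.

### The job

Pack the locksmith's service caddy for a call: nest the three pin pots upright in size order inside one another in the caddy, the brass one in the steel one that already stands there and the copper one in the brass one. With the pots nested and let go, squeeze the red release button in the black grip of the telescopic handle and draw the grip straight up past its first stop to the second, fully out. Keep the button squeezed throughout and finish with the gripper still holding the grip up at the second stop (it springs back if let go), and leave the oil can and the padlock where they are.

Things in the scene. Friction and masses are not known exactly. Their poses are not given: they have to be found in the camera images.
- caddy: green open tray fixed on the bench, 160 (its x) by 360 (its y) by 45 mm high, walls and floor 6 mm. Origin: centre of its underside, z up. Cross walls at y = +45 and -45 mm. The bay beyond y = +45 holds the large pot, the one beyond y = -45 lock cylinders (not used). In the middle a dark post 50 by 50 mm, 105 mm high, carries the telescopic handle, which slides straight up
- bay (a point): centre of the floor of the pots' bay, 6 mm above the bench, 110 mm along +y of the caddy from its centre; the bay is 148 (x) by 126 (y) mm inside; same axes as the caddy
- pot_large: steel pot (short and wide), standing loose in the caddy's bay: straight round cup, outer diameter 78 mm, 42 mm high, wall 3 mm, floor 4 mm thick. Origin: centre of its underside, z up to the mouth. The pots weigh 50 to 140 g
- pot_middle: brass pot standing loose on the bench: outer diameter 56 mm, 66 mm high, wall 3 mm, floor 4 mm thick. Origin: centre of its underside, z up to the mouth. Nested in the large pot it rises 28 mm above its rim
- pot_small: copper pot (narrow and tall) standing loose on the bench: outer diameter 38 mm, 90 mm high, wall 3 mm, floor 4 mm thick. Origin: centre of its underside, z up to the mouth. Nested in the middle pot it rises 28 mm above its rim
- grip: black bar on top of the handle: 110 mm along its x, 26 mm along its y, 30 mm high; origin at its centre, axes parallel to the caddy's. With the handle home its centre is 150 mm above the bench, 45 mm above the post's top. The red button stands out of its -y face: to squeeze it, close the fingers across the bar along its y, near its middle
- release (a joint): red push button in the middle of the grip's -y face, 55 mm along the bar, 18 mm high, standing out 8 mm; in m: 0 out, 0.007 fully in (towards the grip's +y). Spring 1.6 N at first, 4.5 N fully in; it springs out when not squeezed. With the handle home it latches it (1 mm of play only); the handle is free once the button is in by more than 5 mm
- handle (a joint): upper (thin steel) section of the telescope, in m: 0 home, 0.070 fully out of the lower section. It comes out first (spring pulling it back about 3 to 5 N, plus its 0.2 kg weight); its end is the first stop
- mast (a joint): lower (thicker aluminium) section, in m: 0 home in the post, 0.070 fully out. It follows once the upper section is fully out, against 8 to 11 N of spring plus 3 N of weight; its end, rigid, is the second stop, where the grip's centre stands 140 mm higher than at home. Both sections spring home if let go
- oil_can: blue can with a yellow band, 52 mm in diameter, 100 mm high, standing loose on the bench, origin at the centre of its underside: leave it alone
- padlock: brass padlock lying loose on the bench, body 45 by 50 by 20 mm, steel shackle towards its +x to 52 mm from its origin, which lies on its underside, 5 mm from the middle of the brass part; leave it alone
Things that resemble listed ones, but are neither listed nor needed, are in the scene too. What is shaped like the pot_middle but green, pink or purple is not meant.

How it is judged:
By the outcome, as a careful person would: the job done as asked, in the order asked, and still so for the second after the job is handed in, while the arm keeps its last pose, push and grip.
It also fails if it takes over 72 s, if anything falls off the work surface, if the arm or the gripper's body presses on something with over 40 N, if the wrist force passes 120 N, or if a joint passes its speed limit or range.

## Working session

There is one attempt and no reset: what is moved stays moved. The work goes in short steps, Python scripts to look and compute and a shell command to move; the robot and the scene stay as the last step left them, time stands still between calls to the robot, and variables do not carry over. Pictures are saved under pics/ and viewed, at most 10 in all, crops included, and the job is handed in when it is done.

```bash
ls; mkdir -p pics; cat > h.py <<'E'
import numpy as np, cv2
from scipy.spatial.transform import Rotation as R
from workcell import status, optics, env
def cam(n):
    c=optics.read_camera(n); c['f']=c['frame'].shape[0]/2/np.tan(np.radians(c['vfov'])/2)
    a=np.array(c['attitude']); c['R']=a if a.shape==(3,3) else R.from_quat(a[[1,2,3,0]]).as_matrix()
    c['o']=np.array(c['origin']); return c
def ray(c,u,v): return c['R']@np.array([(u-c['cx'])/c['f'],(v-c['cy'])/c['f'],1])
def onz(c,u,v,z):
    d=ray(c,u,v); return c['o']+d*(z-c['o'][2])/d[2]
def cloud(c):
    v,u=np.mgrid[:c['depth'].shape[0],:c['depth'].shape[1]]; d=c['depth']
    p=np.stack([(u-c['cx'])/c['f']*d,(v-c['cy'])/c['f']*d,d],-1)@c['R'].T+c['o']; p[d==0]=np.nan; return p
def proj(c,p):
    q=c['R'].T@(np.array(p)-c['o']); return q[:2]/q[2]*c['f']+[c['cx'],c['cy']]
def save(c,n): cv2.imwrite(f'pics/{n}.png',c['frame'][...,::-1])
E
python3 - <<'E'
from h import *
for n in ['top','scene']:
    c=cam(n); save(c,n+'0'); print(n,c['o'],c['R'].round(3).tolist(),c['f'],c['cx'],c['cy'])
    np.savez(f'{n}0.npz',**{k:v for k,v in c.items()})
s=status.get_state(); print(s, env.tip_reach)
E
```

```text
pics
top [0.34490317 0.0272653  1.22982321] [[0.016, -0.987, 0.16], [-1.0, -0.013, 0.015], [-0.012, -0.16, -0.987]] 517.0478311584449 285.474626393903 214.32266798837819
scene [1.31561057 0.47636872 0.81255484] [[-0.501, 0.519, -0.693], [0.866, 0.312, -0.391], [0.013, -0.796, -0.605]] 515.6189785248713 279.56225299994514 203.78633322299243
{'clock': 0.1, 'joint_pos': array([-1.33961528e+00,  3.13953313e-01,  4.50964190e-02,  1.30359928e+00,
        3.83423831e-05,  1.43121576e+00]), 'qvel': array([ 0.00089431, -0.00077883,  0.00185835, -0.00102663, -0.00098039,
       -0.00116294]), 'tau': array([ 1.94283632e-03, -4.81724811e+01,  2.99243832e+01,  1.28234152e-02,
       -1.31264997e-04, -3.59137402e-06]), 'tcp_pos': array([ 0.20826985, -0.53559923,  0.30308357]), 'orientation': array([-8.29928945e-04,  9.82865795e-01,  1.84320752e-01, -1.88462343e-05]), 'wrist_force': array([-0.19968717,  0.09336915, -0.3267398 ]), 'ft_torque': array([-0.02627213,  0.00035697,  0.01372776]), 'grip_force': 0.0, 'finger_gap': 0.08529621726045403} 0.0726
```

View pics/top0.png

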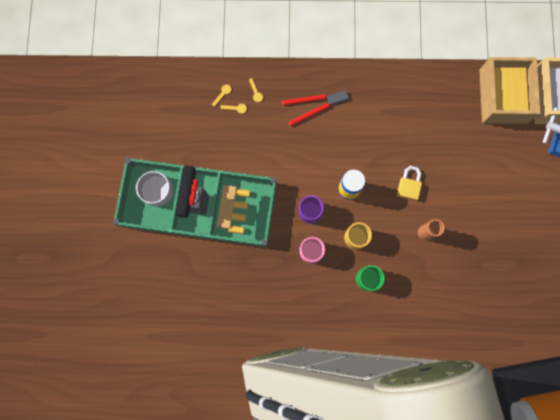

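View pics/scene0.png

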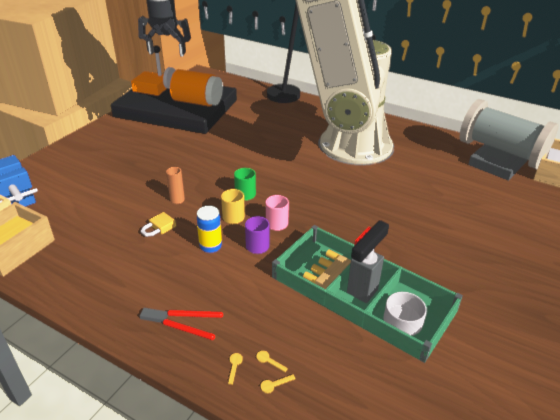

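The top view shows the brass pot at (358,236), the copper pot at (431,230), the steel pot at (153,188) and the black grip at (185,192) with its red button on the right, which is the −y side. The decoys are purple (311,208), pink (312,250) and green (370,278). The oil can is at (352,183) and the padlock at (410,185). The scene view agrees: brass (233,207), copper (176,186), steel (405,313), grip (371,241).

```bash
cat > m.py <<'E'
from h import *
def load(n):
    z=np.load(n+'0.npz'); return {k:z[k] for k in z.files}
T,S=load('top'),load('scene')
def circ(p):
    A=np.c_[2*p[:,:2],np.ones(len(p))]; x=np.linalg.lstsq(A,(p[:,:2]**2).sum(1),rcond=None)[0]
    return x[:2],np.sqrt(x[2]+x[:2]@x[:2])
def rim(c,u,v,w,h):
    p=cloud(c)[v-w:v+w,u-w:u+w].reshape(-1,3); p=p[~np.isnan(p[:,2])]
    q=p[np.abs(p[:,2]-h)<.006]; 
    if len(q)<8: return None
    top=np.percentile(q[:,2],90); q=q[q[:,2]>top-.005]
    for _ in range(4):
        o,r=circ(q); e=np.hypot(*(q[:,:2]-o).T)-r; q=q[np.abs(e)<max(.003,1.5*e.std())]
    return o.round(4),round(r,4),round(top,4),len(q)
if __name__=='__main__':
    for n,t,s,w,h in [('mid',(358,236),(233,207),26,.066),('small',(431,230),(176,186),24,.09),('large',(153,188),(405,313),28,.048)]:
        print(n,rim(T,*t,w,h),rim(S,*s,w,h))
    for c,nm,sl in ((T,'T',np.s_[140:250,100:290]),(S,'S',np.s_[210:350,265:470])):
        p=cloud(c)[sl]; hs=cv2.cvtColor(np.ascontiguousarray(c['frame'][sl]),cv2.COLOR_RGB2HSV)
        z=p[...,2]; g=(hs[...,2]<60)&(z>.155)&(z<.175); q=p[g]
        r=cv2.minAreaRect((q[:,:2]*1000).astype(np.float32)); print(nm,'grip',r,np.percentile(q[:,2],[50,90]),len(q))
        g=(hs[...,0]>60)&(hs[...,0]<90)&(hs[...,1]>90)&(z>.038)&(z<.052); q=p[g]
        r=cv2.minAreaRect((q[:,:2]*1000).astype(np.float32)); print(nm,'caddy',r,np.median(q[:,2]),len(q))
        g=(hs[...,1]>150)&((hs[...,0]<8)|(hs[...,0]>172))&(z>.1)&(z<.2); q=p[g]; print('red',q.mean(0),len(q))
    for n,(u,v) in {'oil':(353,181),'padlock':(410,189),'pink':(312,242),'purple':(311,203),'green':(370,272)}.items(): print(n,onz(T,u,v,.1 if n=='oil' else .02 if n=='padlock' else .066).round(3))
E
python3 m.py
```

```text
mid (array([ 0.4897, -0.1224]), np.float64(0.0262), np.float64(0.0677), 98) (array([ 0.5477, -0.1066]), np.float64(0.077), np.float64(0.0677), 117)
small (array([ 0.505 , -0.2885]), np.float64(0.0175), np.float64(0.0927), 62) (array([ 0.5076, -0.2881]), np.float64(0.0178), np.float64(0.0916), 57)
large (array([0.6165, 0.3535]), np.float64(0.0545), np.float64(0.0495), 153) (array([0.6119, 0.3516]), np.float64(0.0491), np.float64(0.0485), 199)
T grip ((564.7332763671875, 256.2450866699219), (24.201204299926758, 107.88184356689453), 83.32826232910156) [0.16441071 0.16705955] 481
T caddy ((566.2415771484375, 257.01361083984375), (359.0306701660156, 159.65142822265625), 82.79972839355469) 0.04426352286581159 1386
red [0.56447227 0.24110993 0.15846557] 130
S grip ((572.4357299804688, 259.6107482910156), (23.575302124023438, 107.04447174072266), 81.16715240478516) [0.16410471 0.16616916] 489
S caddy ((568.9088134765625, 257.4776306152344), (360.1522521972656, 162.17422485351562), 82.81990051269531) 0.043871319085499794 1704
red [0.5706467  0.24103272 0.15934258] 93
oil [ 0.606 -0.106  0.1  ]
padlock [ 0.606 -0.251  0.02 ]
pink [ 0.471 -0.017  0.066]
purple [ 0.561 -0.014  0.066]
green [ 0.406 -0.147  0.066]
```

```bash
cat > m2.py <<'E'
from m import *
from scipy.optimize import least_squares
def rimc(c,u,v,w,h,R0,hue):
    sl=np.s_[v-w:v+w,u-w:u+w]; p=cloud(c)[sl]; hs=cv2.cvtColor(np.ascontiguousarray(c['frame'][sl]),cv2.COLOR_RGB2HSV)
    m=(hs[...,1]<70) if hue is None else (hs[...,0]>=hue[0])&(hs[...,0]<=hue[1])&(hs[...,1]>100)
    q=p[m&(np.abs(p[...,2]-h)<.005)]
    if len(q)<8: return len(q)
    f=lambda x:np.hypot(*(q[:,:2]-x).T)-R0
    s=least_squares(f,q[:,:2].mean(0),loss='soft_l1',f_scale=.002)
    return s.x.round(4),'rms',np.sqrt(np.mean(f(s.x)**2)).round(4),'z',np.percentile(q[:,2],[50,90]).round(4),len(q)
if __name__=='__main__':
    for n,t,s,w,h,r,hue in [('mid',(358,236),(233,207),20,.066,.0265,(15,28)),('small',(431,230),(176,186),24,.09,.0175,(0,14)),('large',(153,188),(405,313),28,.048,.0375,None)]:
        print(n,rimc(T,*t,w,h,r,hue),rimc(S,*s,w,h,r,hue))
E
python3 m2.py
```

```text
mid (array([ 0.4898, -0.1224]), 'rms', np.float64(0.001), 'z', array([0.0652, 0.0677]), 103) (array([ 0.4922, -0.1218]), 'rms', np.float64(0.0138), 'z', array([0.0644, 0.0672]), 123)
small (array([ 0.505 , -0.2883]), 'rms', np.float64(0.001), 'z', array([0.0895, 0.0928]), 79) (array([ 0.5073, -0.2882]), 'rms', np.float64(0.0018), 'z', array([0.0889, 0.092 ]), 76)
large (array([0.5977, 0.3578]), 'rms', np.float64(0.0177), 'z', array([0.0471, 0.0509]), 185) (array([0.5993, 0.3582]), 'rms', np.float64(0.0068), 'z', array([0.0465, 0.0489]), 280)
```

```bash
cat >> h.py <<'E'
def togo(x,y,z,heading=None):
    "tool-frame shift (units of 40 mm) to a TCP target, and roll (units of 10 deg) to a heading of tool y"
    s=status.get_state(); M=R.from_quat(np.array(s['orientation'])[[1,2,3,0]]).as_matrix()
    d=M.T@(np.array([x,y,z])-s['tcp_pos'])/.04; hd=np.degrees(np.arctan2(M[1,1],M[0,1]))
    print('togo',d.round(2),'heading',hd.round(2),'roll',None if heading is None else round(-((heading-hd+180)%360-180)/10,2),'tilt',M[:,2].round(3))
    print('t',round(s['clock'],2),s['tcp_pos'].round(4),'F',s['wrist_force'].round(1),'gap',round(s['finger_gap'],4),'grip',round(s['grip_force'],1),'q',s['joint_pos'].round(2))
E
python3 -m handwheel '{"deltas":[[1,0.94,-0.644,0,0],[1,0.94,-0.644,0,0],[1,0.94,-0.644,0,0],[1,0.94,-0.644,0,0],[1,0.94,-0.644,0,0],[1,0.94,-0.644,0,0],[1,0.94,-0.644,0,0],[1,0.94,-0.644,0,0],[1,0.94,-0.644,0,0],[1,0.94,-0.644,0,0],[1,0.94,-0.644,0,0],[1,0,0,0,0],[1,0,0,0,0]]}' 40
python3 -m handwheel '{"deltas":[[1,0,0,0,-1],[1,0,0,0,-1],[1,0,0,0,-1],[1,0,0,0,-1],[1,0,0,0,-1],[1,0,0,0,-1],[1,0,0,0,-1],[1,0,0,0,-1],[1,0,0,0,-1],[1,0,0,0,-1],[1,0,0,0,-1],[1,0,0,0,-1],[1,0,0,0,-1],[1,0,0,0,-1],[1,0,0,0,-1],[1,0,0,0,-0.15],[1,0,0,0,0],[1,0,0,0,0]]}'
python3 -c "
from h import *
togo(.490,-.122,.20,82.8)
c=cam('wrist'); save(c,'w1'); print(c['o'],c['R'].round(3).tolist()); np.savez('w10.npz',**c)
import m2
print(m2.rimc(c,*proj(c,[.49,-.122,.066]).astype(int),70,.066,.0265,(15,28)))"
```

```text
clock: 1.72
tcp_pos: [0.4908, -0.122, 0.3035]
orientation: [-0.0, 0.983, 0.185, -0.001]
wrist_force: [-0.8, -0.3, -0.0]
finger_gap: 0.0856
grip_force: 0.0
clock: 3.98
tcp_pos: [0.491, -0.1223, 0.3039]
orientation: [-0.0, 0.064, 0.998, -0.0]
wrist_force: [0.1, -0.7, 0.5]
finger_gap: 0.0857
grip_force: 0.0
togo [0.03 0.   2.6 ] heading 82.62 roll -0.02 tilt [-0. -0. -1.]
t 3.98 [ 0.491  -0.1223  0.3039] F [ 0.1 -0.7  0.5] gap 0.0857 grip 0.0 q [-0.4   0.18 -0.13  1.26 -0.   -0.27]
[ 0.42143221 -0.11357014  0.37394987] [[0.128, 0.952, 0.278], [0.992, -0.123, -0.035], [0.001, 0.28, -0.96]]
(array([ 0.4905, -0.124 ]), 'rms', np.float64(0.001), 'z', array([0.0655, 0.0666]), 291)
```

View pics/w1.png

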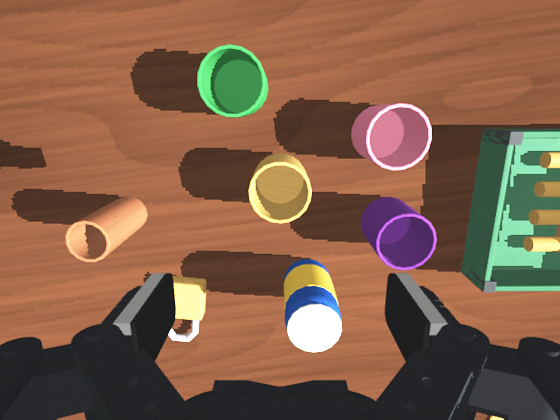

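The wrist view shows the brass pot centred at (280,190) between the finger lines. The other pots are clear of the path, and the oil can is at (313,310). Going down.

```bash
python3 -m handwheel '{"deltas":[[1,0,-0.03,0.95,0],[1,0,0,0.95,0],[1,0,0,0.95,0],[1,0,0,0.96,0],[1,0,0,0.5,0],[1,0,0,0.46,0],[1,0,0,0,0],[-1,0,0,0,0],[-1,0,0,0,0],[-1,0,0,0,0],[-1,0,0,0,0],[-1,0,0,0,0],[-1,0,0,0,0]]}' 40
python3 -m handwheel '{"deltas":[[-1,0,0,-0.2,0],[-1,0,0,-0.5,0],[-1,0,0,-0.9,0],[-1,0,0,-0.9,0],[-1,0,0,-0.9,0],[-1,0,0,-0.9,0],[-1,0,0,-0.7,0],[-1,0,0,0,0]]}'
python3 - <<'E'
from h import *
togo(.598,.358,.32,82.8)
c=cam('scene'); s=status.get_state(); u,v=proj(c,s['tcp_pos']-[0,0,.06]).astype(int)
cr=c['frame'][max(0,v-110):v+110,max(0,u-140):u+140]; cv2.imwrite('pics/g1.png',cv2.resize(cr,None,fx=2,fy=2)[...,::-1]); print(u,v)
p=cloud(c); hs=cv2.cvtColor(c['frame'],cv2.COLOR_RGB2HSV)
m=(hs[...,0]>14)&(hs[...,0]<29)&(hs[...,1]>100)&(np.hypot(p[...,0]-s['tcp_pos'][0],p[...,1]-s['tcp_pos'][1])<.06)&(p[...,2]>.11)
q=p[m]; print('pot z',np.percentile(q[:,2],[1,50,99]).round(4),len(q))
E
```

```text
clock: 5.65
tcp_pos: [0.4918, -0.1234, 0.1145]
orientation: [0.001, 0.063, 0.998, -0.0]
wrist_force: [-0.9, 0.7, 5.9]
finger_gap: 0.0553
grip_force: 42.3
clock: 6.65
tcp_pos: [0.492, -0.1236, 0.3157]
orientation: [0.002, 0.063, 0.998, -0.001]
wrist_force: [0.7, -0.1, -1.8]
finger_gap: 0.0551
grip_force: 42.6
togo [-1.11 12.28 -0.12] heading 82.74 roll -0.01 tilt [ 0.005 -0.002 -1.   ]
t 6.65 [ 0.492  -0.1236  0.3157] F [ 0.7 -0.1 -1.8] gap 0.0551 grip 42.6 q [-0.4   0.17 -0.11  1.29 -0.   -0.28]
228 127
pot z [0.2027 0.2425 0.2956] 762
```

View pics/g1.png

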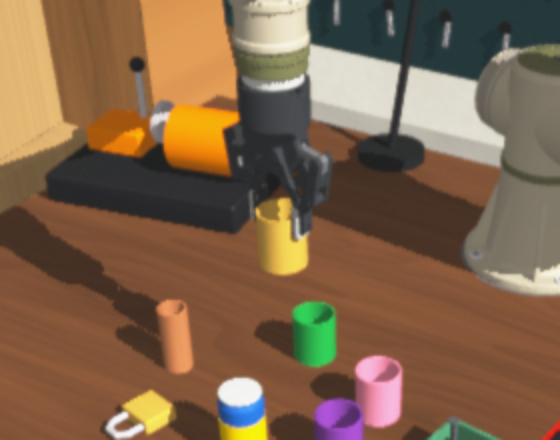

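The brass pot is held upright, with its bottom at z≈.203, matching TCP −114 mm. The fingertips are in its upper part. Carrying it over the handle to the large pot and checking with the wrist camera.

```bash
python3 -m handwheel '{"deltas":[[-1,-0.05,0.5,0,0],[-1,-0.09,0.945,0,0],[-1,-0.09,0.945,0,0],[-1,-0.09,0.945,0,0],[-1,-0.09,0.945,0,0],[-1,-0.09,0.945,0,0],[-1,-0.09,0.945,0,0],[-1,-0.09,0.945,0,0],[-1,-0.09,0.945,0,0],[-1,-0.09,0.945,0,0],[-1,-0.09,0.945,0,0],[-1,-0.09,0.945,0,0],[-1,-0.08,0.945,0,0],[-1,-0.05,0.44,0,0],[-1,0,0,0,0],[-1,0,0,0,0]]}'
cat > big.py <<'E'
from m2 import *
c=cam('wrist')
if __name__=='__main__':
    togo(.5995,.358,.1265,82.8)
    for n in ('wrist','top','scene'):
        c=cam(n); p=cloud(c); hs=cv2.cvtColor(c['frame'],cv2.COLOR_RGB2HSV)
        near=np.hypot(p[...,0]-.598,p[...,1]-.358)<.055
        q=p[near&(np.abs(p[...,2]-.048)<.004)&(hs[...,1]<70)]
        if len(q)>10:
            f=lambda x:np.hypot(*(q[:,:2]-x).T)-.0375
            s=least_squares(f,[.598,.358],loss='soft_l1',f_scale=.001); print(n,'large',s.x.round(4),len(q),np.median(np.abs(s.fun)).round(4))
        t=status.get_state()['tcp_pos']; near=np.hypot(p[...,0]-t[0],p[...,1]-t[1])<.06
        q=p[near&(hs[...,0]>14)&(hs[...,0]<29)&(hs[...,1]>100)&(p[...,2]>t[2]-.115)&(p[...,2]<t[2]-.075)]
        if len(q)>10:
            f=lambda x:np.hypot(*(q[:,:2]-x).T)-.028
            s=least_squares(f,t[:2],loss='soft_l1',f_scale=.001); print(n,'brass',s.x.round(4),len(q),np.median(np.abs(s.fun)).round(4))
E
python3 big.py
```

```text
clock: 8.7
tcp_pos: [0.5991, 0.3575, 0.3117]
orientation: [-0.001, 0.063, 0.998, -0.001]
wrist_force: [0.3, -0.3, -0.3]
finger_gap: 0.0551
grip_force: 42.7
togo [-0.01  0.03  4.64] heading 82.7 roll -0.01 tilt [-0.001 -0.001 -1.   ]
t 8.75 [0.5992 0.3572 0.3123] F [ 0.5  0.3 -1. ] gap 0.0548 grip 42.7 q [ 0.42  0.57  0.46  1.46 -0.    0.55]
wrist large [0.5985 0.3579] 565 0.0008
wrist brass [0.5943 0.3576] 8694 0.0021
top large [0.5968 0.3576] 127 0.0009
top brass [0.5995 0.3534] 291 0.002
scene large [0.5987 0.3582] 235 0.001
scene brass [0.5981 0.3574] 652 0.0007
```

```bash
python3 -m handwheel '{"deltas":[[-1,0,0.02,0.7,0],[-1,0,0,0.8,0],[-1,0,0,0.8,0],[-1,0,0,0.8,0],[-1,0,0,0.7,0],[-1,0,0,0.5,0],[-1,0,0,0.25,0],[-1,0,0,0,0],[-1,0,0,0,0]]}'
python3 -c "
from h import *
togo(.5995,.358,.1245,82.8)"
```

```text
clock: 10.02
tcp_pos: [0.6002, 0.3591, 0.1323]
orientation: [0.001, 0.063, 0.998, 0.0]
wrist_force: [0.2, 0.8, -0.4]
finger_gap: 0.0552
grip_force: 42.7
togo [ 0.02 -0.03  0.2 ] heading 82.73 roll -0.01 tilt [ 0.002  0.001 -1.   ]
t 10.03 [0.6002 0.3591 0.1323] F [ 0.2  0.8 -0.4] gap 0.0552 grip 42.7 q [ 0.42  0.64  0.13  1.06 -0.    0.55]
```

```bash
python3 -m handwheel '{"deltas":[[-1,0,-0.02,0.1,0],[-1,0,0,0.06,0],[-1,0,0,0.02,0],[-1,0,0,0,0],[0.5,0,0,0,0],[1,0,0,0,0],[1,0,0,0,0],[1,0,0,0,0],[1,0,0,-0.4,0],[1,0,0,-0.8,0],[1,0,0,-0.9,0],[1,0,0,-0.9,0],[1,0,0,-0.9,0],[1,0,0,-0.6,0],[1,0,0,0,0]]}'
cat > nest.py <<'E'
from m2 import *
import sys
togo(.506,-.288,.33,82.8)
for n in sys.argv[1:]:
    c=cam(n); p=cloud(c); hs=cv2.cvtColor(c['frame'],cv2.COLOR_RGB2HSV)
    near=np.hypot(p[...,0]-.598,p[...,1]-.358)<.07
    for nm,h,r,m in (('large',.048,.0375,hs[...,1]<70),('brass',.076,.0265,(hs[...,0]>14)&(hs[...,0]<29)&(hs[...,1]>100)),('copper',.104,.0175,(hs[...,0]<=13)&(hs[...,1]>90))):
        q=p[near&m&(np.abs(p[...,2]-h)<.005)]
        if len(q)>10:
            f=lambda x:np.hypot(*(q[:,:2]-x).T)-r
            s=least_squares(f,q[:,:2].mean(0),loss='soft_l1',f_scale=.001); print(n,nm,s.x.round(4),len(q),np.median(np.abs(s.fun)).round(4),'z',np.percentile(q[:,2],[50,90]).round(4))
E
python3 nest.py wrist scene top
```

```text
clock: 11.9
tcp_pos: [0.6004, 0.3586, 0.3077]
orientation: [0.003, 0.063, 0.998, 0.001]
wrist_force: [0.2, -0.6, -0.8]
finger_gap: 0.0856
grip_force: 0.0
togo [  0.3  -16.33  -0.61] heading 82.75 roll -0.01 tilt [ 0.006  0.003 -1.   ]
t 11.9 [0.6004 0.3586 0.3077] F [ 0.2 -0.6 -0.8] gap 0.0856 grip 0.0 q [ 0.42  0.57  0.45  1.44 -0.    0.55]
wrist large [0.5983 0.3579] 797 0.0008 z [0.0479 0.0489]
wrist brass [0.5982 0.3577] 363 0.0006 z [0.0756 0.0767]
scene large [0.5995 0.3579] 193 0.001 z [0.0468 0.0491]
scene brass [0.6    0.3587] 190 0.0009 z [0.0748 0.0774]
top large [0.5973 0.3578] 118 0.0009 z [0.0474 0.0502]
top brass [0.5974 0.3578] 118 0.0008 z [0.0753 0.0782]
```

Brass is nested level at (.598,.358) with its rim at z = .076. Next, the copper pot.

```bash
python3 -m handwheel '{"deltas":[[1,0.02,-0.6,0,0],[1,0.02,-0.98,0,0],[1,0.02,-0.98,0,0],[1,0.02,-0.98,0,0],[1,0.02,-0.98,0,0],[1,0.02,-0.98,0,0],[1,0.02,-0.98,0,0],[1,0.02,-0.98,0,0],[1,0.02,-0.98,0,0],[1,0.02,-0.98,0,0],[1,0.02,-0.98,0,0],[1,0.02,-0.98,0,0],[1,0.02,-0.98,0,0],[1,0.02,-0.98,0,0],[1,0.02,-0.98,0,0],[1,0.02,-0.98,0,0],[1,0,-0.98,0,0],[1,0,-0.05,0,0],[1,0,0,0,0]]}'
python3 - <<'E'
from m2 import *
togo(.506,-.288,.1385,82.8)
c=cam('wrist'); u,v=proj(c,[.506,-.288,.09]).astype(int); print(u,v,rimc(c,u,v,50,.09,.0175,(0,13)))
E
```

```text
clock: 14.42
tcp_pos: [0.5037, -0.2878, 0.3026]
orientation: [-0.001, 0.064, 0.998, 0.001]
wrist_force: [0.7, 0.5, 0.5]
finger_gap: 0.0853
grip_force: 0.0
togo [-0.07 -0.    4.1 ] heading 82.71 roll -0.01 tilt [-0.002  0.002 -1.   ]
t 14.43 [ 0.5037 -0.2878  0.3026] F [0.7 0.5 0.5] gap 0.0853 grip 0.0 q [-0.66  0.33  0.06  1.31  0.   -0.53]
279 202 (array([ 0.5059, -0.2905]), 'rms', np.float64(0.001), 'z', array([0.0895, 0.0906]), 271)
```

```bash
python3 -m handwheel '{"deltas":[[1,-0.07,-0.03,0.9,0],[1,0,0,0.9,0],[1,0,0,0.9,0],[1,0,0,0.9,0],[1,0,0,0.47,0],[1,0,0,0,0],[1,0,0,0,0],[-1,0,0,0,0],[-1,0,0,0,0],[-1,0,0,0,0],[-1,0,0,0,0],[-1,0,0,0,0],[-1,0,0,0,0],[-1,0,0,0,0]]}' 40
python3 -m handwheel '{"deltas":[[-1,0,0,-0.2,0],[-1,0,0,-0.5,0],[-1,0,0,-0.9,0],[-1,0,0,-0.9,0],[-1,0,0,-0.9,0],[-1,0,0,-0.9,0],[-1,0,0,-0.7,0],[-1,0,0,0,0]]}'
python3 - <<'E'
from h import *
togo(.599,.358,.335,82.8)
c=cam('scene'); s=status.get_state(); p=cloud(c); hs=cv2.cvtColor(c['frame'],cv2.COLOR_RGB2HSV)
m=(hs[...,0]<14)&(hs[...,1]>100)&(np.hypot(p[...,0]-s['tcp_pos'][0],p[...,1]-s['tcp_pos'][1])<.05)&(p[...,2]>.12)
q=p[m]; print('pot z',np.percentile(q[:,2],[1,50,99]).round(4),len(q))
E
```

```text
clock: 16.23
tcp_pos: [0.5073, -0.29, 0.142]
orientation: [0.001, 0.063, 0.998, -0.0]
wrist_force: [-0.4, 1.1, 6.7]
finger_gap: 0.0371
grip_force: 40.1
clock: 17.23
tcp_pos: [0.5075, -0.2903, 0.3436]
orientation: [0.002, 0.063, 0.998, -0.001]
wrist_force: [0.6, -0.2, -1.9]
finger_gap: 0.0371
grip_force: 40.2
togo [-0.22 16.37  0.18] heading 82.74 roll -0.01 tilt [ 0.004 -0.003 -1.   ]
t 17.23 [ 0.5075 -0.2903  0.3436] F [ 0.6 -0.2 -1.9] gap 0.0371 grip 40.2 q [-0.66  0.32  0.16  1.4  -0.   -0.53]
pot z [0.2049 0.2502 0.4188] 589
```

```bash
python3 -m handwheel '{"deltas":[[-1,0,0.5,0,0],[-1,-0.02,0.97,0,0],[-1,-0.02,0.97,0,0],[-1,-0.02,0.97,0,0],[-1,-0.01,0.97,0,0],[-1,-0.01,0.97,0,0],[-1,-0.01,0.97,0,0],[-1,-0.01,0.97,0,0],[-1,-0.01,0.97,0,0],[-1,-0.01,0.97,0,0],[-1,-0.01,0.97,0,0],[-1,-0.01,0.97,0,0],[-1,-0.01,0.97,0,0],[-1,-0.01,0.97,0,0],[-1,-0.01,0.97,0,0],[-1,-0.02,0.97,0,0],[-1,-0.02,0.85,0,0],[-1,0,0.4,0,0],[-1,0,0,0,0],[-1,0,0,0,0]]}'
cat > big2.py <<'E'
from m2 import *
togo(.599,.358,.156,82.8)
for n in ('wrist','scene','top'):
    c=cam(n); p=cloud(c); hs=cv2.cvtColor(c['frame'],cv2.COLOR_RGB2HSV); t=status.get_state()['tcp_pos']
    near=np.hypot(p[...,0]-t[0],p[...,1]-t[1])<.04
    q=p[near&(hs[...,0]<14)&(hs[...,1]>90)&(p[...,2]>t[2]-.14)&(p[...,2]<t[2]-.08)]
    for lab,sel in (('low',q[:,2]<t[2]-.115),('high',q[:,2]>t[2]-.105)):
        k=q[sel]
        if len(k)>10:
            f=lambda x:np.hypot(*(k[:,:2]-x).T)-.019
            s=least_squares(f,t[:2],loss='soft_l1',f_scale=.001); print(n,'copper',lab,s.x.round(4),len(k),np.median(np.abs(s.fun)).round(4))
E
python3 big2.py; python3 nest.py wrist scene
```

```text
clock: 19.77
tcp_pos: [0.5968, 0.3558, 0.34]
orientation: [-0.001, 0.063, 0.998, -0.001]
wrist_force: [0.5, 0.0, -1.6]
finger_gap: 0.0369
grip_force: 40.3
togo [-0.05  0.07  4.6 ] heading 82.76 roll -0.0 tilt [-0.002 -0.001 -1.   ]
t 19.77 [0.5968 0.3558 0.34  ] F [ 0.5  0.  -1.6] gap 0.0369 grip 40.3 q [ 0.42  0.57  0.53  1.53 -0.    0.55]
wrist copper low [0.5959 0.3559] 734 0.0004
wrist copper high [0.5935 0.3562] 2444 0.0015
scene copper low [0.5954 0.3557] 238 0.0006
scene copper high [0.5956 0.3555] 257 0.0007
top copper low [0.596  0.3558] 69 0.0005
top copper high [0.5968 0.3539] 86 0.001
togo [  0.22 -16.24   0.28] heading 82.69 roll -0.01 tilt [-0. -0. -1.]
t 19.93 [0.5975 0.3552 0.3411] F [-0.1 -0.5  0.5] gap 0.037 grip 40.3 q [ 0.42  0.57  0.53  1.53 -0.    0.55]
wrist large [0.5984 0.3579] 554 0.0008 z [0.048  0.0489]
wrist brass [0.5988 0.3573] 171 0.0005 z [0.0759 0.0769]
scene large [0.5992 0.358 ] 195 0.001 z [0.0466 0.0487]
scene brass [0.5998 0.3586] 193 0.001 z [0.0748 0.0768]
```

```bash
python3 -m handwheel '{"deltas":[[-1,-0.07,0.06,0.6,0],[-1,0,0,0.8,0],[-1,0,0,0.8,0],[-1,0,0,0.8,0],[-1,0,0,0.6,0],[-1,0,0,0.5,0],[-1,0,0,0.3,0],[-1,0,0,0,0],[-1,0,0,0,0]]}'
python3 -c "
from h import *
togo(.599,.358,.156,82.8)"
```

```text
clock: 21.15
tcp_pos: [0.6012, 0.3581, 0.1661]
orientation: [0.001, 0.063, 0.998, 0.0]
wrist_force: [0.4, -0.4, -1.2]
finger_gap: 0.0374
grip_force: 40.3
togo [ 0.05 -0.01  0.25] heading 82.73 roll -0.01 tilt [ 0.001  0.001 -1.   ]
t 21.15 [0.6012 0.3581 0.1661] F [ 0.4 -0.4 -1.2] gap 0.0374 grip 40.3 q [ 0.42  0.62  0.18  1.13 -0.    0.55]
```

```bash
python3 -m handwheel '{"deltas":[[-1,0.02,0,0.12,0],[-1,0,0,0.08,0],[-1,0,0,0.03,0],[-1,0,0,0,0],[0.3,0,0,0,0],[1,0,0,0,0],[1,0,0,0,0],[1,0,0,0,0],[1,0,0,-0.4,0],[1,0,0,-0.8,0],[1,0,0,-0.9,0],[1,0,0,-0.9,0],[1,0,0,-0.9,0],[1,0,0,-0.3,0],[1,0,0,0,0],[1,0,0,0,0]]}'
python3 nest.py wrist scene top
cat > grip.py <<'E'
from h import *
import sys
for n in sys.argv[1:]:
    c=cam(n); p=cloud(c); hs=cv2.cvtColor(c['frame'],cv2.COLOR_RGB2HSV); z=p[...,2]
    near=np.hypot(p[...,0]-.567,p[...,1]-.257)<.075
    q=p[near&(hs[...,2]<70)&(z>.158)&(z<.172)]
    red=p[near&(hs[...,1]>150)&((hs[...,0]<8)|(hs[...,0]>172))&(z>.12)&(z<.175)]
    if len(q)>20: print(n,'grip',[np.round(a,1) for a in cv2.minAreaRect((q[:,:2]*1000).astype(np.float32))],'z',np.percentile(q[:,2],[50,95]).round(4),len(q))
    if len(red)>10: print(n,'red',red.mean(0).round(4),red.min(0).round(4),red.max(0).round(4),len(red))
    if n=='wrist': save(c,'w_grip')
E
python3 grip.py wrist scene top
```

```text
clock: 23.15
tcp_pos: [0.5995, 0.358, 0.322]
orientation: [-0.001, 0.063, 0.998, -0.001]
wrist_force: [0.5, -0.1, -1.0]
finger_gap: 0.0855
grip_force: 0.0
togo [  0.28 -16.31  -0.17] heading 82.75 roll -0.01 tilt [-0.002 -0.001 -1.   ]
t 23.15 [0.5995 0.358  0.322 ] F [ 0.5 -0.1 -1. ] gap 0.0855 grip 0.0 q [ 0.42  0.57  0.49  1.49 -0.    0.55]
wrist large [0.5985 0.3579] 793 0.0009 z [0.0479 0.0489]
wrist brass [0.5989 0.3583] 318 0.0009 z [0.0758 0.0769]
wrist copper [0.5984 0.358 ] 255 0.0005 z [0.1035 0.1047]
scene large [0.5992 0.358 ] 193 0.0009 z [0.0468 0.0492]
scene brass [0.5995 0.3587] 126 0.001 z [0.075  0.0771]
scene copper [0.6003 0.3591] 122 0.0008 z [0.1026 0.1048]
top large [0.597  0.3576] 122 0.001 z [0.0476 0.0505]
top brass [0.5977 0.3579] 84 0.0008 z [0.0753 0.0784]
top copper [0.598  0.3582] 71 0.0008 z [0.1032 0.1057]
wrist grip [array([566.7, 258.4]), array([ 25.3, 107.1]), np.float64(82.8)] z [0.1645 0.1659] 6080
wrist red [0.564  0.2416 0.1593] [0.5381 0.2342 0.1509] [0.5922 0.2505 0.1652] 821
scene grip [array([571.2, 258.9]), array([ 23.4, 106.6]), np.float64(82.4)] z [0.1643 0.1666] 476
scene red [0.57   0.2413 0.1595] [0.5365 0.2342 0.1524] [0.6084 0.2497 0.1656] 88
top grip [array([565.5, 257.5]), array([ 26.6, 107.3]), np.float64(82.7)] z [0.1643 0.1676] 564
top red [0.5642 0.2412 0.158 ] [0.5376 0.2344 0.1447] [0.5953 0.2481 0.1632] 127
```

View pics/w_grip.png

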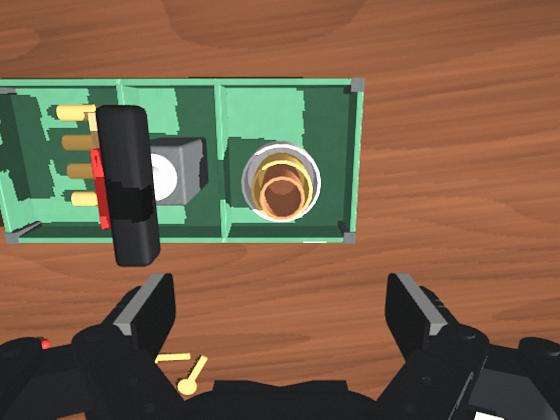

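The nesting is confirmed in all views: concentric rims at z = .048, .076 and .104, with the pots at (281,185) in the wrist view. The grip is at (128,185), its red button on the left (−y), centred at about (.567,.258) with its top at .165. Moving over the grip.

```bash
python3 -m handwheel '{"deltas":[[1,0.12,-0.65,0,0],[1,0.13,-0.65,0,0],[1,0.12,-0.65,0,0],[1,0.12,-0.65,0,0],[1,0,0,0,0],[1,0,0,0,0],[1,0,0,0,0]]}' 70
python3 -c "
from h import *
togo(.567,.2575,.203,82.75)"; python3 grip.py wrist
```

```text
clock: 24.32
tcp_pos: [0.5675, 0.2582, 0.3237]
orientation: [0.0, 0.063, 0.998, 0.0]
wrist_force: [0.1, 0.1, -0.3]
finger_gap: 0.0857
grip_force: 0.0
togo [ 0.01 -0.02  3.02] heading 82.79 roll 0.0 tilt [ 0.  0. -1.]
t 24.32 [0.5675 0.2582 0.3237] F [ 0.1  0.1 -0.3] gap 0.0857 grip 0.0 q [0.3  0.41 0.23 1.39 0.   0.42]
wrist grip [array([566.2, 253.5]), array([ 33.8, 107.8]), np.float64(82.9)] z [0.1646 0.1659] 5612
wrist red [0.5633 0.2414 0.1588] [0.5366 0.2341 0.1445] [0.5918 0.2482 0.1619] 901
```

```bash
python3 -m handwheel '{"deltas":[[1,0,-0.02,0.6,0],[1,0,0,0.8,0],[1,0,0,0.8,0],[1,0,0,0.6,0],[1,0,0,0.2,0],[1,0,0,0,0],[1,0,0,0,0],[1,0,0,0,0]]}' 70
python3 -c "
from h import *
togo(.567,.2575,.203,82.75)"
```

```text
clock: 25.38
tcp_pos: [0.5678, 0.2569, 0.2051]
orientation: [0.001, 0.063, 0.998, 0.0]
wrist_force: [0.8, -0.4, 0.2]
finger_gap: 0.0855
grip_force: 0.0
togo [0.02 0.01 0.05] heading 82.75 roll 0.0 tilt [ 0.002  0.001 -1.   ]
t 25.38 [0.5678 0.2569 0.2051] F [ 0.8 -0.4  0.2] gap 0.0855 grip 0.0 q [ 0.3   0.45 -0.    1.12 -0.    0.42]
```

```bash
python3 -m handwheel '{"deltas":[[-1,0,0.01,0.03,0],[-1,0,0,0,0],[-1,0,0,0,0],[-1,0,0,0,0],[-1,0,0,0,0],[-1,0,0,0,0],[-1,0,0,0,0],[-1,0,0,0,0],[-1,0,0,0,0],[-1,0,0,0,0]]}' 70
python3 -c "
from h import *
togo(.567,.2575,.203,82.75)"
```

```text
clock: 26.62
tcp_pos: [0.5674, 0.2572, 0.2031]
orientation: [0.0, 0.063, 0.998, 0.0]
wrist_force: [0.2, 1.2, 4.4]
finger_gap: 0.0254
grip_force: 72.1
togo [0.01 0.01 0.  ] heading 82.75 roll 0.0 tilt [ 0.001  0.    -1.   ]
t 26.62 [0.5674 0.2572 0.2031] F [0.2 1.2 4.4] gap 0.0254 grip 72.1 q [ 0.3   0.45 -0.    1.12  0.    0.42]
```

Gap is about 26–27 mm with the gauge bias, so the button is in. Draw up gently to just before the first stop.

```bash
python3 -m handwheel '{"deltas":[[-1,0,0,-0.1,0],[-1,0,0,-0.2,0],[-1,0,0,-0.3,0],[-1,0,0,-0.3,0],[-1,0,0,-0.3,0],[-1,0,0,-0.2,0],[-1,0,0,0,0],[-1,0,0,0,0]]}'
python3 -c "
from h import *
togo(.567,.2575,.343,82.75)"; python3 grip.py scene; python3 - <<'E'
from h import *
c=cam('scene'); save(c,'s2')
E
```

```text
clock: 27.62
tcp_pos: [0.5672, 0.257, 0.2584]
orientation: [-0.0, 0.063, 0.998, -0.0]
wrist_force: [2.0, 2.2, -6.8]
finger_gap: 0.025
grip_force: 71.2
togo [ 0.01  0.01 -2.11] heading 82.75 roll -0.0 tilt [-0. -0. -1.]
t 27.62 [0.5672 0.257  0.2584] F [ 2.   2.2 -6.8] gap 0.025 grip 71.2 q [ 0.3   0.42  0.09  1.24 -0.    0.42]
```

View pics/s2.png

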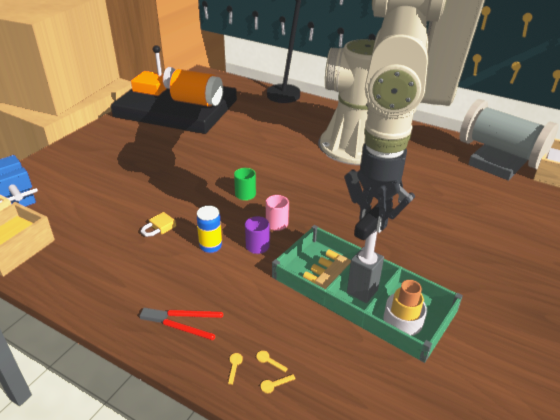

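The scene view shows the grip at (371,222) rising on the thin steel rod, with the pots still nested at (407,305). Continuing past the first stop.

```bash
python3 -m handwheel '{"deltas":[[-1,0,0,-0.2,0],[-1,0,0,-0.2,0],[-1,0,0,-0.2,0],[-1,0,0,-0.3,0],[-1,0,0,-0.3,0],[-1,0,0,-0.3,0],[-1,0,0,-0.25,0],[-1,0,0,-0.2,0],[-1,0,0,-0.05,0],[-1,0,0,0,0],[-1,0,0,0,0],[-1,0,0,0,0]]}'
python3 -c "
from h import *
togo(.567,.2575,.343,82.75)"
```

```text
clock: 29.22
tcp_pos: [0.5671, 0.257, 0.3384]
orientation: [-0.0, 0.063, 0.998, -0.0]
wrist_force: [1.0, 1.9, -13.2]
finger_gap: 0.0253
grip_force: 70.3
togo [ 0.01  0.01 -0.12] heading 82.75 roll -0.0 tilt [-0. -0. -1.]
t 29.23 [0.5671 0.257  0.3384] F [  1.    1.9 -13.2] gap 0.0253 grip 70.3 q [ 0.3   0.41  0.26  1.43 -0.    0.42]
```

```bash
python3 -m handwheel '{"deltas":[[-1,0,0,-0.06,0],[-1,0,0,-0.05,0],[-1,0,0,0,0],[-1,0,0,0,0]]}'
python3 -m handwheel '{"deltas":[[-1,0,0,-0.03,0],[-1,0,0,0,0],[-1,0,0,0,0]]}'
```

```text
clock: 29.72
tcp_pos: [0.5672, 0.257, 0.3432]
orientation: [-0.0, 0.063, 0.998, -0.0]
wrist_force: [1.3, 1.4, -11.6]
finger_gap: 0.0254
grip_force: 70.6
clock: 30.1
tcp_pos: [0.5671, 0.257, 0.3434]
orientation: [-0.001, 0.063, 0.998, -0.0]
wrist_force: [1.5, 2.2, -19.6]
finger_gap: 0.0252
grip_force: 70.0
```

```bash
python3 -m handwheel '{"deltas":[[-1,0,0,-0.02,0],[-1,0,0,0,0],[-1,0,0,0,0],[-1,0,0,0,0]]}'
python3 nest.py scene top; python3 - <<'E'
from h import *
c=cam('scene'); p=cloud(c); s=status.get_state(); hs=cv2.cvtColor(c['frame'],cv2.COLOR_RGB2HSV)
u,v=proj(c,[.567,.257,.27]).astype(int); cv2.imwrite('pics/f.png',cv2.resize(c['frame'][v-90:v+190,u-130:u+130],None,fx=2,fy=2)[...,::-1])
q=p[(hs[...,2]<70)&(np.abs((p[...,0]-.567)*.992-(p[...,1]-.257)*.126)>.03)&(np.hypot(p[...,0]-.567,p[...,1]-.257)<.06)&(p[...,2]>.2)&(p[...,2]<.32)]
print('grip ends z',np.percentile(q[:,2],[2,50,98]).round(4),len(q))
E
```

```text
clock: 30.6
tcp_pos: [0.5671, 0.257, 0.3435]
orientation: [-0.001, 0.063, 0.998, -0.0]
wrist_force: [2.4, 2.9, -25.5]
finger_gap: 0.0253
grip_force: 70.5
togo [ -0.21 -13.71   0.35] heading 82.74 roll -0.01 tilt [-0.002 -0.001 -1.   ]
t 30.6 [0.5671 0.257  0.3435] F [  2.4   2.9 -25.5] gap 0.0253 grip 70.5 q [ 0.3   0.41  0.28  1.44 -0.    0.42]
scene large [0.5992 0.3581] 188 0.0009 z [0.0468 0.0488]
scene brass [0.5995 0.3586] 126 0.0009 z [0.0751 0.0772]
scene copper [0.6001 0.359 ] 115 0.0008 z [0.1025 0.1046]
grip ends z [0.2796 0.2985 0.3062] 326
```

View pics/f.png

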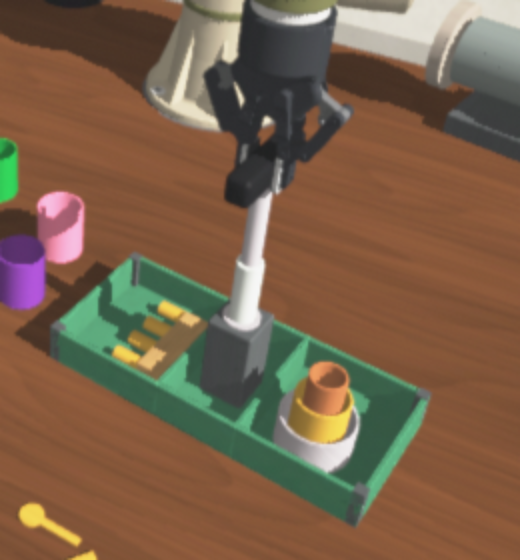

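Both sections are fully out: the thin one runs from (258,190) to (250,255) and the thick one down to (240,325). The grip's top is at about .305 and its centre at about .29 (home + 140 mm). The arm is pressing against the stop and the pots are still nested. Handing in.

```bash
python3 -c "
from workcell import hand_in
print(hand_in())"
```

```text
the job is handed in; nothing more can be done
None
```

I handed the job in at about 31 s on the robot's clock, with the three pots nested upright in the caddy and the gripper still holding the button squeezed and the grip up at the second stop; the oil can and padlock were not touched.

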